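# Hang the tool bracket on its keyhole stud

## Task

Take the small aluminium tool bracket that stands on the bench and hang it upright on the grey panel: press the large round end of its keyhole over the stud's head until the plate lies against the panel, then push it straight down past the spring catch until the stud is fully home at the top of the slot, and let go. The stud may sit up to a centimetre off its mark, so feel for it with a light hand and never push the bracket against the panel or stud with more than 35 N. Leave the screwdriver and the brown jar where they are.

Things in the scene. Friction and masses are not known exactly. Their poses are not given: they have to be found in the camera images.
- bracket: Loose aluminium tool bracket, about 0.2 kg, standing on its ledge. Origin: bottom edge of the plate's back face, mid-width; +x points out of the back (the side that goes to the panel), z up. Plate 70 wide (y), 125 high, 5 thick. Ledge at the foot, x -45 to 0, 8 thick, with three holes. Grip bar along the top: x -14 to 0, z 96 to 125. All mm. Keyhole through the plate at y 0.
- bracket_grip (a point): Middle of the grip bar (bracket x -7, y 0, z 112 mm), where fingers may pinch its 14 mm front to back. Axes as the bracket's.
- keyhole_entry (a point): Centre of the keyhole's round end, 16 mm dia, on the plate's back face (bracket z 30 mm). From it the slot, 7.5 mm wide, goes up to z 59 mm. Axes as the bracket's.
- keyhole_seat (a point): Where the stud's axis lies when home at the top of the slot, on the plate's back face (bracket z 56 mm). On the slot's +y side, 13 mm below the seat, a sprung nub sticks 3 mm into the slot: the bracket's own weight does not pass it, a push of some 3 to 10 N down on the bracket does. Axes as the bracket's.
- panel: Grey upright panel 120 wide, 118 high, 12 thick, on a dark foot (x -50 to 80, 12 thick), fixed to the bench. Origin: on the bench under the middle of the front face, which is x 0 and looks to -x; z up. A steel stud stands out along -x: neck 6 dia, 8 long, then a domed head 13 dia, 5.5 thick, so its front is 13.5 before the face. All mm.
- stud_nominal (a point): The stud's mark: middle of the dark adjusting window, flush in the panel's face (panel x 0, y 0, z 95 mm). The stud is clamped up to 10 mm off it sideways (y) and up to 5 mm up or down (z), differently each time, and stays there in use. Axes as the panel's.
- driver: Loose screwdriver, 187 mm long, 25 dia, lying between bracket and panel. Not to be disturbed.
- jar: Loose brown jar with dark lid, 48 mm dia, 74 high, left of the panel. Not to be disturbed.
Not all that is in view belongs to the job. Leave any blue look-alike of the bracket alone.

How it is judged (in metres and radians):
On the way, in this order (a step that is already met when the one before it is completed fails the run):
1. the bracket is lifted clear of the bench (height (world z) of bracket above 0.03 m), for 0.2 s.
2. the stud's head is through the large end and the plate lies against the panel (x of keyhole_entry in the frame of stud_nominal above -0.004 m and y of keyhole_entry in the frame of stud_nominal between -0.013 and 0.013 m and z of keyhole_entry in the frame of stud_nominal between -0.008 and 0.008 m), for 0.1 s.
At the end, for the whole second after the job is handed in: The bracket hangs on the stud, released and still, plate against the panel (within 4 mm), upright within 0.12 rad, the seat of its slot within 6.5 mm in height and 12 mm sideways of the stud's mark, which only a stud fully home in the slot allows (x of keyhole_seat in the frame of stud_nominal between -0.004 and 0.002 m and y of keyhole_seat in the frame of stud_nominal between -0.012 and 0.012 m and z of keyhole_seat in the frame of stud_nominal between -0.0065 and 0.0065 m and angle between bracket's own z axis and vertical below 0.12 rad and linear speed of bracket below 0.02 m/s); the robot touches nothing.
It fails at once if the bracket is pushed against the panel or its stud with more than 35 N (contact force between bracket and panel above 35 N).
It fails at once if the screwdriver or the jar is moved more than 20 mm (distance of any of driver, jar from where it was at the start of the episode above 0.02 m).
It also fails if it takes over 67 s, if anything falls off the work surface, if the arm or the gripper's body presses on something with over 40 N, if the wrist force passes 120 N, or if a joint passes its speed limit or range.

## Robot

A 6-joint arm with a two-finger parallel gripper is mounted at the origin on a cart in front of the work surface, level with it; the furniture and walls round the work are solid. World frame = base frame: x ahead of the robot, y to its left, z up, the work surface at z = 0. Lengths are in mm, angles in rad, forces in N, time in s.
With the tool pointing down it reaches from about 350 to 975 mm from the base axis. Payload 7.1 kg.
Tool frame: the origin (TCP) lies midway between the tips of the shut fingers; the grasp point (between the pads) lies 19 mm behind it (ctrl.grip_depth is the distance from the TCP to the grasp point, in mm); z points along the fingers, y is the line along which they close (so a half turn about z gives the same grasp; the last joint's range is limited). The gripper opens to 88 mm and grips with 3 to 60 N. Pads are 20 mm wide; open, the fingers measure 115 mm over their backs; the gripper's body (75 mm by 178 mm) begins 61 mm behind the grasp point.
Start: joints at [1.115, 0.423, 1.63, -0, 1.089, -0.019], TCP at [264.369, 566.316, 222.675] pointing down, gripper open.
Joint ranges: [-3, 3], [-0.9, 2.11], [0.09, 2.58], [-1.31, 4.45], [0.11, 2.69], [-2.54, 2.54]. Speed limits (rad/s): [2.39, 2.39, 3.01, 3.14, 3.14, 3.14].

## Interface

Orientations are given as a rotation vector (axis times angle).
In Python, from workcell import ctrl, cams gives the robot as it stands.
- The arm moves only by the tool move_arm, never from a script. Its argument "steps" is a list of rows, each a list of 3 entries, a list of its own where there are three numbers: the shift along the tool's x, y, z in units of 25 mm (1.0 is 25 mm), then the turn about the tool's z in units of 5 degrees (1.0 is 5 degrees), then the closure, from 0 (fully open) to 1 (shut). A call has 1 to 20 rows; each row shifts and turns the commanded pose from where the row before left it, along the tool's axes as they then stand; what a row does not reach is not made up. A row lasts 1/12 s, in which the tool goes at most 41.7 mm and 7.16 degrees, less where a joint would pass 70% of its speed; a pose out of reach is approached as far as the arm can. A call is refused whole if a number of a shift passes 1 or a number of a turn 1, either way. A call with a gripper value outside its range is refused whole. The fingers move at their own pace and stop on an object; the grip force is fixed at half the most. Time passes only in rows, so rows that do not move let the fingers close. It gives the time, the measured TCP pose, the force, the opening and the grip force at its end, in the units of the state.
- ctrl.get_obs(): the state, without advancing time (a new reading comes with each control period).
- cams.get_image(name): name is "scene" or "side" or "wrist"; returns a dict with "image" (384x512x3 uint8, red, green, blue), "camera_matrix" (3x3 intrinsics, pixels), "xyz" and "rotation" of the camera in the world; the wrist camera has in their place "mount" (4x4, takes a point from camera to tool coordinates, whose origin is the TCP and whose axes are the flange's). Camera axes: x right, y down, z forward; pixel columns grow to the right and rows downward; lengths in mm; the calibration is good to about 2 mm. The wrist camera is an equidistant fisheye: a pixel r from the principal point sees the ray r / f radians off the axis. A picture is of the moment at which its call begins: read the wrist's pose just before it. There is no depth.
- ctrl.close_job(): hands the job in; it is judged then, once.
Trained networks look in the newest picture that a camera, given by its name, has taken for a name from the list of things; names that differ only in an ending like _2 or _b are one class to them, and where a whole thing is asked for, a point or a joint stands for the part that bears it (a point fixed in the world has none). Each returns a list of dicts, best first, with "p" (0 to 1); they miss things now and then, are a little off and sometimes report something else, mostly with a low value. They report only what shows in the picture. A call takes as long as a camera call. They do not tell look-alikes from the thing itself.
- cams.boxes_of(camera, thing): "rect" ([centre column, centre row, width, height] in pixels, round what is visible of it).
- cams.cut_out(camera, thing): "pixels" (384x512 bool, what is visible of it) and "rect" ([centre column, centre row, width, height] in pixels, round what is visible of it).
The state is a dict: "t": time; "qpos": joint angles; "qvel": joint speeds; "joint_torque": joint torques, N m; "ee_pos": TCP position; "orientation": TCP orientation; "ft_force": force on the tool from outside, world axes, zero at the start; "moment": the same for the moment, N m; "width": finger opening in mm; "grasp_force": force on a finger pad.
Only numpy, scipy, OpenCV 4.12 (cv2) and the standard library are available. Lean on these libraries where they do the work, as an engineer would, in place of code of your own. Each camera call takes 0.05 s, during which the arm holds its last target. There are 200 camera calls.

## Working session

There is one attempt and no reset: what is moved stays moved. The work goes in short steps, Python scripts to look and compute and a tool call to move; the robot and the scene stay as the last step left them, time stands still between calls to the robot, and variables do not carry over. Pictures are saved under pics/ and viewed, at most 10 in all, crops included, and the job is handed in when it is done.

Besides the shell and the picture viewer there is one more tool, called after "Emit:" by a JSON object that holds its "fn" and its "kwargs". move_arm: Moves the arm, as the interface text tells. Its arguments: {"type":"object","properties":{"steps":{"type":"array"}},"required":["steps"]}

```bash
mkdir -p pics; ls; python3 - <<'E'
from workcell import ctrl,cams
import cv2,numpy as np
o=ctrl.get_obs();print({k:np.round(v,3) for k,v in o.items()})
ims=[]
for c in ["scene","side","wrist"]:
    d=cams.get_image(c);im=d["image"][:,:,::-1].copy()
    print(c,d["camera_matrix"].round(1).tolist(),[np.round(d[k],3).tolist() for k in d if k not in("image","camera_matrix")])
    for t in ["bracket","panel","driver","jar","stud_nominal","keyhole_entry"]:
        try: print(c,t,[(np.round(b["rect"],1).tolist(),round(b["p"],2)) for b in cams.boxes_of(c,t)][:3])
        except Exception as e: print(t,e)
    cv2.imwrite(f"pics/{c}0.png",cv2.resize(im,(768,576),interpolation=cv2.INTER_CUBIC))
E
```

```text
pics
{'t': np.float64(0.0), 'qpos': array([ 1.115,  0.424,  1.631,  0.   ,  1.089, -0.019]), 'qvel': array([-0.001,  0.001, -0.   ,  0.001, -0.   , -0.001]), 'joint_torque': array([-2.0000e-03, -5.4461e+01, -2.7366e+01,  6.4000e-02,  2.3000e-02,
       -0.0000e+00]), 'ee_pos': array([264.114, 565.844, 221.927]), 'orientation': array([-6.810e-01, -3.067e+00,  2.000e-03]), 'ft_force': array([-0.24 , -0.632,  0.858]), 'moment': array([ 0.033, -0.029, -0.006]), 'grasp_force': np.float64(0.0), 'width': np.float64(87.66)}
scene [[486.0, 0.0, 255.4], [0.0, 486.0, 195.0], [0.0, 0.0, 1.0]] [[-45.09, -1081.717, 1040.914], [-2.136, 0.487, -0.243]]
scene bracket [([280.5, 277.5, 31.7, 42.3], 0.97), ([257.8, 255.7, 25.0, 47.8], 0.84)]
scene panel [([267.8, 190.6, 42.9, 47.7], 0.66)]
scene driver [([230.6, 247.8, 24.5, 11.3], 0.48)]
scene jar [([212.6, 164.6, 11.1, 23.0], 0.62)]
scene stud_nominal [([266.9, 193.2, 43.5, 45.9], 0.69), ([254.2, 252.3, 27.8, 46.1], 0.67)]
scene keyhole_entry [([253.7, 253.3, 25.9, 47.0], 0.79), ([281.8, 277.1, 29.7, 45.7], 0.63), ([268.5, 190.1, 39.2, 43.1], 0.38)]
s
[... 156 characters left out ...]
44.3], 0.84), ([246.5, 239.5, 17.6, 50.3], 0.65)]
side panel [([279.6, 183.7, 39.7, 46.0], 0.8), ([246.0, 241.8, 22.6, 51.4], 0.29)]
side driver [([227.9, 229.5, 26.5, 8.8], 0.59)]
side jar [([244.1, 154.4, 9.0, 20.5], 0.64)]
side stud_nominal [([281.3, 184.9, 37.4, 41.6], 0.9)]
side keyhole_entry [([260.2, 270.6, 28.7, 43.1], 0.92), ([244.2, 239.9, 19.8, 46.1], 0.72)]
wrist [[297.3, 0.0, 254.1], [0.0, 297.3, 193.6], [0.0, 0.0, 1.0]] [[[-0.001, -0.962, -0.274, 74.491], [1.0, -0.001, -0.001, 1.315], [0.001, -0.274, 0.962, -161.427], [0.0, 0.0, 0.0, 1.0]]]
wrist bracket []
wrist panel []
wrist driver []
wrist jar [([262.5, 330.2, 30.8, 31.9], 0.96)]
wrist stud_nominal []
wrist keyhole_entry []
```

```bash
python3 - <<'E'
import cv2
a=cv2.imread("pics/scene0.png");b=cv2.imread("pics/side0.png")
f=lambda im,x,y,w,h:cv2.resize(im[y:y+h,x:x+w],(400,500),interpolation=cv2.INTER_CUBIC)
import numpy as np
cv2.imwrite("pics/c0.png",np.hstack([f(a,285,210,200,250),f(b,310,210,200,250)]))
E
```

```text
(no output)
```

View pics/scene0.png

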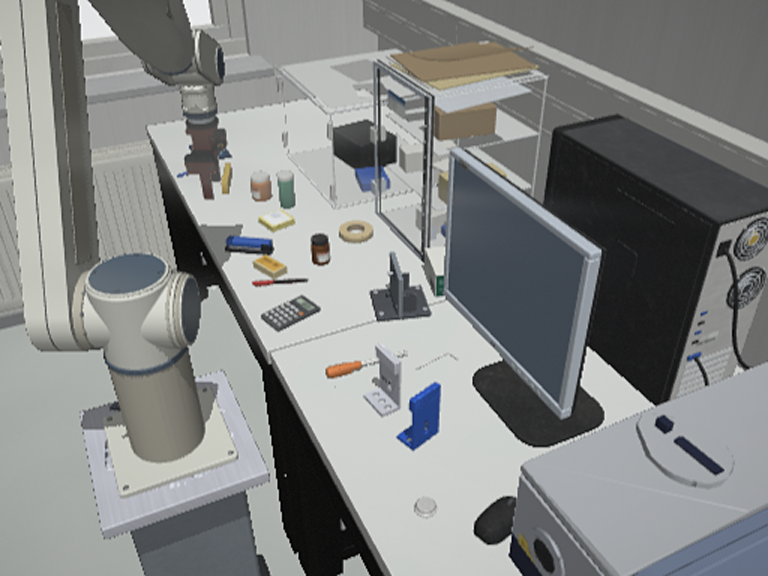

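View pics/c0.png

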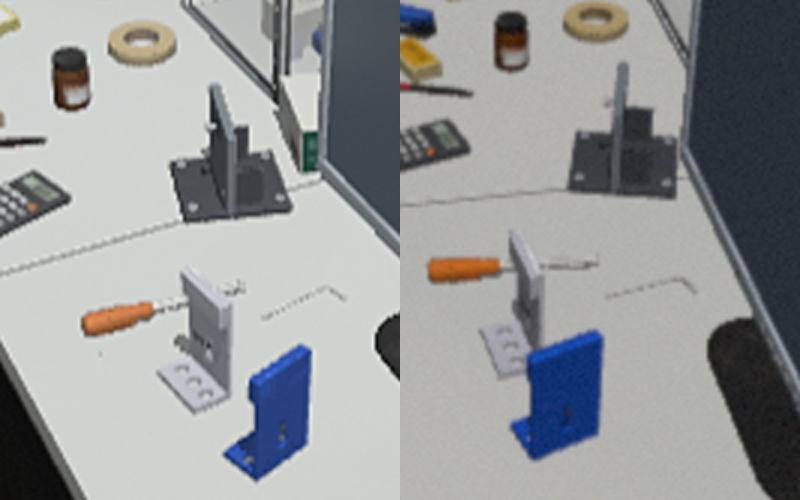

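The grey bracket is at scene (257,255) px, left of the blue look-alike. The panel is at (267,190) with its stud on the left face, and the driver lies between them. Next I fit both poses from their silhouettes.

```bash
cat > h.py <<'E'
import numpy as np,cv2
from scipy.spatial.transform import Rotation as R
from scipy.optimize import differential_evolution
def box(x0,x1,y0,y1,z0,z1): return np.array([[x,y,z] for x in(x0,x1) for y in(y0,y1) for z in(z0,z1)],float)
BR=[box(-5,0,-35,35,0,125),box(-45,0,-35,35,0,8),box(-14,0,-35,35,96,125)]
PA=[box(0,12,-60,60,0,118),box(-50,80,-60,60,0,12)]
def place(P,p): 
    c,s=np.cos(p[2]),np.sin(p[2]);return P@np.array([[c,s,0],[-s,c,0],[0,0,1]])+[p[0],p[1],0]
def proj(cam,P):
    q=(P-cam["xyz"])@cam["R"]; K=cam["camera_matrix"]
    return np.c_[K[0,0]*q[:,0]/q[:,2]+K[0,2],K[1,1]*q[:,1]/q[:,2]+K[1,2]]
def wproj(cam,obs,P):
    T=np.array(cam["mount"]);q=(P-obs["ee_pos"])@R.from_rotvec(obs["orientation"]).as_matrix()
    q=(q-T[:3,3])@T[:3,:3];th=np.arctan2(np.hypot(q[:,0],q[:,1]),q[:,2]);ph=np.arctan2(q[:,1],q[:,0]);K=cam["camera_matrix"]
    return np.c_[K[0,2]+K[0,0]*th*np.cos(ph),K[1,2]+K[1,1]*th*np.sin(ph)]
def wray(cam,obs,uv):
    K=cam["camera_matrix"];d=(np.array(uv)-[K[0,2],K[1,2]])/K[0,0];th=np.hypot(*d)
    r=np.array([*(d/th*np.sin(th)),np.cos(th)]);T=np.array(cam["mount"]);W=R.from_rotvec(obs["orientation"]).as_matrix()
    return W@T[:3,3]+obs["ee_pos"],W@T[:3,:3]@r
S=4
def render(pj,M,p):
    m=np.zeros((384*S,512*S),np.uint8)
    for b in M:
        h=cv2.convexHull(((pj(place(b,p))+.5)*S-.5).astype(np.float32)).round().astype(np.int32)
        cv2.fillConvexPoly(m,h,1)
    return m
def fit(views,M,bounds,seed=0):
    # views: (pj,mask,ignore)
    big=[(pj,cv2.resize(k.astype(np.uint8),None,fx=S,fy=S,interpolation=0)>0,cv2.resize(g.astype(np.uint8),None,fx=S,fy=S,interpolation=0)>0) for pj,k,g in views]
    def cost(p):
        c=0
        for pj,k,g in big:
            m=(render(pj,M,p)>0)&~g;kk=k&~g;c+=1-(m&kk).sum()/max(1,(m|kk).sum())
        return c/len(big)
    r=differential_evolution(cost,bounds,maxiter=25,popsize=10,seed=seed);return r.x,r.fun
E
cat > fit0.py <<'E'
from workcell import ctrl,cams
from h import *
cam={}
V={"b":[],"p":[]}
for c in("scene","side"):
    d=cams.get_image(c);d["R"]=R.from_rotvec(d["rotation"]).as_matrix() if np.ndim(d["rotation"])==1 else np.array(d["rotation"]);cam[c]=d
    pj=lambda P,d=d:proj(d,P)
    hsv=cv2.cvtColor(d["image"],cv2.COLOR_RGB2HSV);blue=cv2.inRange(hsv,(105,120,40),(130,255,255))>0
    L=cams.cut_out(c,"bracket")
    k=[l for l in L if (blue&l["pixels"]).sum()<.3*l["pixels"].sum()]
    print(c,[(l["p"],l["rect"],l["pixels"].sum()) for l in k])
    V["b"].append((pj,k[0]["pixels"],blue))
    k=cams.cut_out(c,"panel");print([(l["p"],l["rect"],l["pixels"].sum()) for l in k])
    V["p"].append((pj,k[0]["pixels"],k[0]["pixels"]*0))
    K=d["camera_matrix"]
    for t in("driver","jar"):
        for l in cams.cut_out(c,t)[:1]:
            ys,xs=np.nonzero(l["pixels"])
            for u,v in ((xs.min(),ys[xs==xs.min()].mean()),(xs.mean(),ys.mean()),(xs.max(),ys[xs==xs.max()].mean())):
                r=d["R"]@np.linalg.inv(K)@[u,v,1];z=12 if t=="driver" else 37
                print(t,(d["xyz"]+r*(z-d["xyz"][2])/r[2]).round())
for t,M in(("b",BR),("p",PA)):
    for vs in (V[t],V[t][:1],V[t][1:]):
        print(t,fit(vs,M,[(350,1000),(-300,350),(-1.6,1.6)]))
E
python3 fit0.py
```

```text
scene [(0.76, [256.6, 254.3, 26.0, 45.6], np.int64(691)), (0.64, [267.1, 192.6, 41.4, 42.9], np.int64(888))]
[(0.88, [268.1, 192.4, 42.5, 45.5], np.int64(967))]
driver [343.  41.  12.]
driver [381.  31.  12.]
driver [436.  29.  12.]
jar [489. 510.  37.]
jar [501. 474.  37.]
jar [515. 446.  37.]
side [(0.74, [246.6, 241.9, 17.7, 49.8], np.int64(507))]
[(0.76, [280.0, 183.7, 40.2, 41.5], np.int64(932))]
driver [347.  40.  12.]
driver [392.  35.  12.]
driver [517.  27.  12.]
jar [482. 502.  37.]
jar [502. 477.  37.]
jar [521. 449.  37.]
b (array([ 4.37667800e+02, -8.35429371e+01,  1.28167548e-01]), np.float64(0.08458606778967398))
b (array([ 4.36211833e+02, -8.53555394e+01,  1.19122397e-01]), np.float64(0.05742284879222903))
b (array([ 4.37735923e+02, -8.10956479e+01,  1.40828698e-01]), np.float64(0.08557484961979345))
p (array([ 5.85431748e+02,  2.10175348e+02, -2.84650132e-01]), np.float64(0.13160736666548417))
p (array([ 5.84552224e+02,  2.08003828e+02, -2.67989928e-01]), np.float64(0.10212249848392962))
p (array([ 5.86102458e+02,  2.11697666e+02, -3.10814812e-01]), np.float64(0.14764371123473363))
```

Bracket is near (437,-84) with yaw 0.13, and the panel near (585,210) with yaw -0.28. The two views agree, and both positions are within reach. I'll move the wrist camera in front of the panel to measure the stud.

Emit:
{"fn": "move_arm", "kwargs": {"steps": [[[-0.94, -0.54, 0.2], 0, 0], [[-0.94, -0.54, 0.2], 0, 0], [[-0.94, -0.54, 0.2], 0, 0], [[-0.94, -0.54, 0.2], 0, 0], [[-0.94, -0.54, 0.2], 0, 0], [[-0.94, -0.54, 0.2], 0, 0], [[-0.94, -0.54, 0.2], 0, 0], [[-0.94, -0.54, 0.3], 0, 0], [[-0.94, -0.54, 0.4], 0, 0], [[-0.94, -0.54, 0.4], 0, 0], [[-0.94, -0.54, 0.4], 0, 0], [[-0.94, -0.54, 0.4], 0, 0], [[-0.94, -0.54, 0.4], 0, 0], [[-0.94, -0.54, 0.3], 0, 0], [[-0.94, -0.54, 0.3], 0, 0], [[0, 0, 0], 0, 0], [[0, 0, 0], 0, 0], [[0, 0, 0], 0, 0]]}}

```text
t: 3.05
ee_pos: [498.0, 233.9, 115.3]
orientation: [-0.682, -3.067, -0.0]
ft_force: [0.3, -0.5, 0.3]
width: 88.1
grasp_force: 0.0
```

```bash
cat > w.py <<'E'
import sys
from workcell import ctrl,cams
from h import *
import pickle
n=sys.argv[1]
o=ctrl.get_obs();d=cams.get_image("wrist");pickle.dump((o,d),open(n+".pkl","wb"))
print({k:np.round(o[k],3).tolist() for k in("t","ee_pos","orientation","width","qpos")})
for t in("panel","bracket"):
    for b in cams.cut_out("wrist",t)[:2]: print(t,b["p"],b["rect"],b["pixels"].sum())
cv2.imwrite(f"pics/{n}.png",cv2.resize(d["image"][:,:,::-1],(768,576),interpolation=cv2.INTER_CUBIC))
E
python3 w.py w1
```

```text
{'t': 3.05, 'ee_pos': [498.027, 233.922, 115.293], 'orientation': [-0.682, -3.067, -0.0], 'width': 88.072, 'qpos': [0.417, 0.465, 1.867, 0.0, 0.809, -0.716]}
panel 0.85 [272.5, 288.6, 154.3, 131.5] 10883
panel 0.37 [17.1, 239.8, 31.0, 56.8] 1027
bracket 0.76 [14.9, 238.1, 27.0, 57.6] 1055
```

View pics/w1.png

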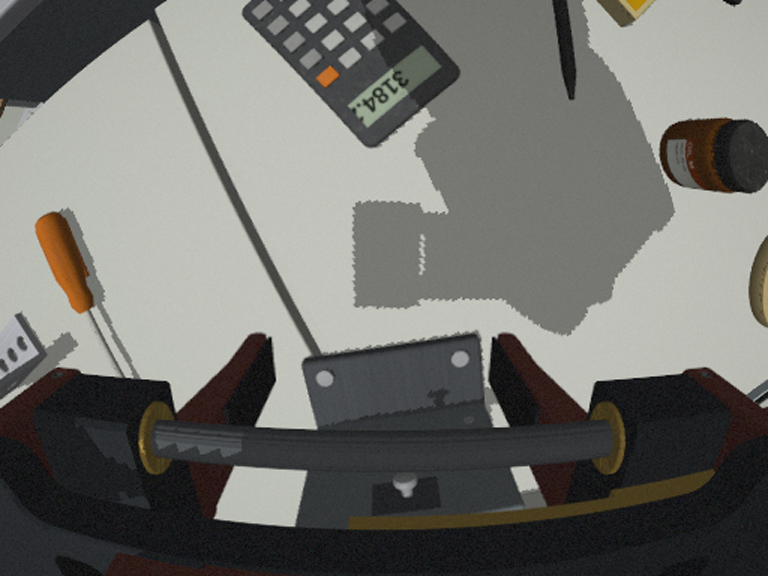

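Wrist view: foot front corners at about (303,362) and (480,335), foot/face line about (318,430) to (487,402), stud head at (404,482), dark window spanning columns 372–440. These are pixels of the 1.5x picture.

```bash
python3 - <<'E'
from h import *
import pickle
o,d=pickle.load(open("w1.pkl","rb"))
def at(u,v,z):
    c,r=wray(d,o,((u+.5)/1.5-.5,(v+.5)/1.5-.5));return c+r*(z-c[2])/r[2]
for uv in((303,362),(480,335),(318,430),(487,402)): print(uv,at(*uv,12).round(1))
a,b=at(303,362,12),at(480,335,12)
print("w",np.linalg.norm(a-b),"yaw",np.arctan2(*( (b-a)[:2]*[-1,1])))
im=d["image"][262:352,190:360,::-1]
cv2.imwrite("pics/w1c.png",cv2.convertScaleAbs(cv2.resize(im,(765,405),interpolation=cv2.INTER_CUBIC),alpha=2.0,beta=20))
E
```

```text
(303, 362) [521.5 166.8  12. ]
(480, 335) [553.3 279.6  12. ]
(318, 430) [573.  150.2  12. ]
(487, 402) [602.9 266.7  12. ]
w 117.18387795127 yaw -0.2746567816027262
```

View pics/w1c.png

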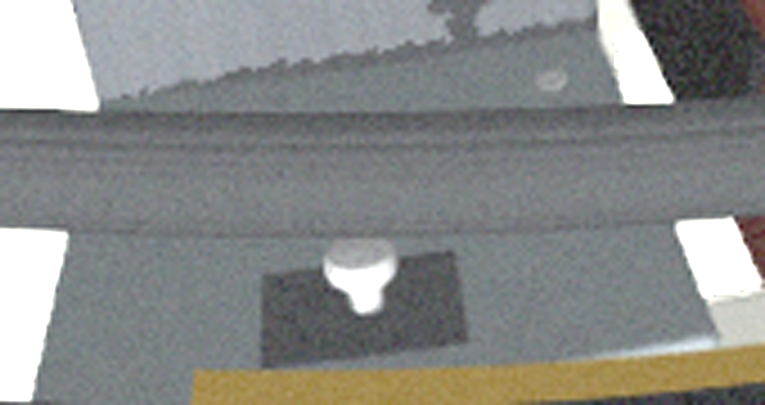

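```bash
python3 - <<'E'
from h import *
import pickle
o,d=pickle.load(open("w1.pkl","rb"))
cr=lambda u,v:(190+(u+.5)/4.5-.5,262+(v+.5)/4.5-.5)
for yaw in(-.275,-.285):
    org=np.array([585.5,209.9,0]);Rz=R.from_euler("z",yaw).as_matrix()
    def onx(uv,x):
        c,r=wray(d,o,cr(*uv));c=Rz.T@(c-org);r=Rz.T@r;return (c+r*(x-c[0])/r[0]).round(1)
    print("top corner",onx((715,340),0))
    for w in((262,275),(455,250),(467,342),(265,365)): print("win",onx(w,0))
    print("wincentre",onx((362,308),0),"neckbase",onx((366,308),0))
    for h in((325,268),(396,268),(360,240),(360,254)): print("head",onx(h,-10),onx(h,-13.5))
E
```

```text
top corner [  0.   56.  118.9]
win [  0.  -19.8  82.9]
win [ 0.  16.1 83.2]
win [  0.   15.7 108.3]
win [  0.  -18.9 107.5]
wincentre [ 0.  -1.7 95.6] neckbase [ 0.  -1.  95.8]
head [-10.   -6.8  94.9] [-13.5  -6.3  99. ]
head [-10.    5.5  97.5] [-13.5   5.6 101.5]
head [-10.   -0.4  88.3] [-13.5  -0.1  92.6]
head [-10.   -0.5  92.3] [-13.5  -0.2  96.5]
top corner [  0.   56.1 118.4]
win [  0.  -19.8  83.1]
win [ 0.  16.1 83. ]
win [  0.   15.7 108.2]
win [  0.  -18.8 107.7]
wincentre [ 0.  -1.7 95.6] neckbase [ 0.  -1.  95.8]
head [-10.   -6.9  94.9] [-13.5  -6.5  99.1]
head [-10.    5.4  97.4] [-13.5   5.5 101.5]
head [-10.   -0.5  88.3] [-13.5  -0.2  92.6]
head [-10.   -0.6  92.3] [-13.5  -0.4  96.5]
```

Stud head measures about y -0.7, z 95 in panel axes, with the face at (585.3,209.2). Now to the bracket.

Emit:
{"fn": "move_arm", "kwargs": {"steps": [[[0, 0, -1], 0, 0], [[0, 0, -1], 0, 0], [[0, 0, -1], 0, 0], [[-0.23, -0.97, -0.08], 0, 0], [[-0.23, -0.97, -0.08], 0, 0], [[-0.23, -0.97, -0.08], 0, 0], [[-0.23, -0.97, -0.08], 0, 0], [[-0.23, -0.97, -0.08], 0, 0], [[-0.23, -0.97, -0.08], 0, 0], [[-0.23, -0.97, -0.08], 0, 0], [[-0.23, -0.97, -0.08], 0, 0], [[-0.23, -0.97, -0.08], 0, 0], [[-0.23, -0.97, -0.08], 0, 0], [[-0.23, -0.97, -0.08], 0, 0], [[-0.23, -0.97, -0.08], 0, 0], [[-0.23, -0.97, -0.08], 0, 0], [[0, 0, 0], 0.96, 0], [[0, 0, 0], 0.96, 0], [[0, 0, 0], 0.96, 0], [[0, 0, 0], 0.96, 0]]}}

```text
t: 4.87
ee_pos: [432.6, -83.0, 216.6]
orientation: [1.187, 2.908, 0.0]
ft_force: [1.0, -0.0, 0.2]
width: 87.8
grasp_force: 0.0
```

Emit:
{"fn": "move_arm", "kwargs": {"steps": [[[0, 0, 0], 0.96, 0], [[0, 0, 0], 0.96, 0], [[0, 0, 0], 0.96, 0], [[0, 0, 0], 0.96, 0], [[0, 0, 0], 0.96, 0], [[0, 0, 0], 0.96, 0], [[0, 0, 0], 0.96, 0], [[0, 0, 0], 0.96, 0], [[0, 0, 0], 0, 0], [[0, 0, 0], 0, 0], [[0, 0, 0], 0, 0]]}}

```text
t: 5.78
ee_pos: [432.6, -83.2, 216.4]
orientation: [2.07, 2.363, 0.0]
ft_force: [-0.2, 0.2, 0.0]
width: 87.9
grasp_force: 0.0
```

```bash
python3 w.py w2; python3 - <<'E'
from h import *
import pickle
o,d=pickle.load(open("w2.pkl","rb"))
M=R.from_rotvec(o["orientation"]).as_matrix();print("yaw_y",np.arctan2(M[1,1],M[0,1]))
im=cv2.imread("pics/w2.png")
for b in BR:
    p=wproj(d,o,place(b,(437.7,-83.5,.128)));h=cv2.convexHull((p*1.5).astype(np.float32)).astype(int);cv2.polylines(im,[h],True,(0,0,255),1)
cv2.imwrite("pics/w2o.png",im)
E
```

```text
{'t': 5.783, 'ee_pos': [432.557, -83.151, 216.38], 'orientation': [2.07, 2.363, 0.0], 'width': 87.879, 'qpos': [-0.217, 0.157, 2.027, 0.0, 0.957, -0.349]}
panel 0.64 [397.1, 24.1, 91.9, 48.3] 2318
bracket 0.95 [240.4, 189.4, 35.2, 93.6] 2267
bracket 0.94 [250.2, 279.2, 60.9, 91.4] 2709
yaw_y 0.1319344749584169
```

View pics/w2o.png

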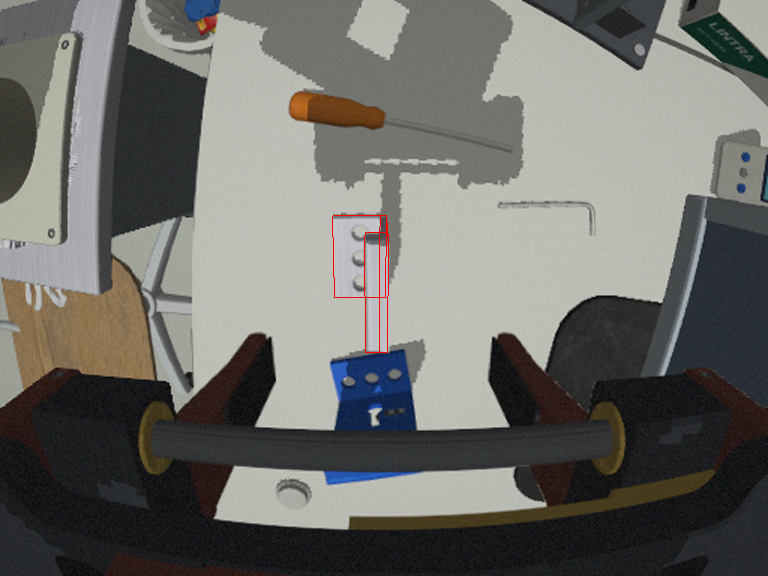

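The overlay sits exactly on the grey bracket in the wrist view: plate at columns 365–388, rows 215–352. The blue one, from row 350 down, is clear of the fingers' path. I'll descend and grip.

Emit:
{"fn": "move_arm", "kwargs": {"steps": [[[-0.04, -0.08, 0.9], 0, 0], [[0, 0, 0.9], 0, 0], [[0, 0, 0.9], 0, 0], [[0, 0, 0.9], 0, 0], [[0, 0, 0.8], 0, 0], [[0, 0, 0.5], 0, 0], [[0, 0, 0.04], 0, 0], [[0, 0, 0], 0, 0], [[0, 0, 0], 0, 0], [[0, 0, 0], 0, 1], [[0, 0, 0], 0, 1], [[0, 0, 0], 0, 1], [[0, 0, 0], 0, 1], [[0, 0, 0], 0, 1], [[0, 0, 0], 0, 1], [[0, 0, 0], 0, 1], [[0, 0, 0], 0, 1], [[0, 0, 0], 0, 1], [[0, 0, 0], 0, 1]]}}

```text
t: 7.52
ee_pos: [430.6, -84.8, 92.7]
orientation: [-2.074, -2.36, 0.0]
ft_force: [-0.5, 0.3, -0.0]
width: 25.1
grasp_force: 0.0
```

Emit:
{"fn": "move_arm", "kwargs": {"steps": [[[0, 0, 0], 0, 1], [[0, 0, 0], 0, 1], [[0, 0, 0], 0, 1], [[0, 0, 0], 0, 1], [[0, 0, 0], 0, 1], [[0, 0, 0], 0, 1]]}}

```text
t: 8.02
ee_pos: [430.5, -84.8, 92.6]
orientation: [-2.074, -2.36, 0.0]
ft_force: [-0.5, 0.7, -0.4]
width: 13.3
grasp_force: 30.0
```

Gripped: 13.3 mm at 30 N. I'll lift, and meanwhile check the monitor's edge for gripper clearance.

Emit:
{"fn": "move_arm", "kwargs": {"steps": [[[0, 0, -0.3], 0, 1], [[0, 0, -0.7], 0, 1], [[0, 0, -1], 0, 1], [[0, 0, -1], 0, 1], [[0, 0, -1], 0, 1], [[0, 0, -0.4], 0, 1], [[0, 0, 0], 0, 1], [[0, 0, 0], 0, 1]]}}

```text
t: 8.68
ee_pos: [430.5, -84.8, 202.6]
orientation: [2.074, 2.359, 0.001]
ft_force: [-0.4, 0.5, -2.9]
width: 13.7
grasp_force: 30.0
```

```bash
python3 - <<'E'
from h import *
from workcell import ctrl,cams
import pickle
A=[];out=[]
for c,uv in(("scene",(298,195.3)),("side",(301.7,190))):
    d=cams.get_image(c);Rm=R.from_rotvec(d["rotation"]).as_matrix();r=Rm@np.linalg.inv(d["camera_matrix"])@[*uv,1];r/=np.linalg.norm(r);out.append((d["xyz"],r))
    for z in(60,100,140,180): print(c,z,(d["xyz"]+r*(z-d["xyz"][2])/r[2]).round())
P=[np.eye(3)-np.outer(r,r) for _,r in out];print(np.linalg.solve(sum(P),sum(p@x for p,(x,_) in zip(P,out))))
E
```

```text
scene 60 [685. 122.  60.]
scene 100 [655.  73. 100.]
scene 140 [625.  24. 140.]
scene 180 [596. -25. 180.]
side 60 [659. 146.  60.]
side 100 [640.  91. 100.]
side 140 [621.  36. 140.]
side 180 [603. -19. 180.]
[606.76093369  -6.25904906 167.8935116 ]
```

Emit:
{"fn": "move_arm", "kwargs": {"steps": [[[0.966, 0.497, 0], 0, 1], [[0.966, 0.497, 0], 0, 1], [[0.966, 0.497, 0], 0, 1], [[0.966, 0.497, 0], 0, 1], [[0.966, 0.497, 0], 0, 1], [[0.966, 0.497, 0], 0, 1], [[0.966, 0.497, 0], 0, 1], [[0.966, 0.497, 0], 0, 1], [[0.966, 0.497, 0], 0, 1], [[0.966, 0.497, 0], 0, 1], [[0.966, 0.497, 0], 0, 1], [[0.966, 0.497, 0], 0, 1], [[0, 0, 0], 0.944, 1], [[0, 0, 0], 0.944, 1], [[0, 0, 0], 0.944, 1], [[0, 0, 0], 0.944, 1], [[0, 0, 0], 0.944, 1], [[0, 0, 0], 0, 1], [[0, 0, 0], 0, 1], [[0, 0, 0], 0, 1]]}}

```text
t: 10.45
ee_pos: [540.8, 221.5, 201.5]
orientation: [-2.51, -1.888, 0.003]
ft_force: [-0.3, -0.2, -2.2]
width: 13.7
grasp_force: 30.0
```

```bash
python3 w.py w3; python3 - <<'E'
from h import *
from workcell import cams
import pickle
o,d=pickle.load(open("w3.pkl","rb"))
M=R.from_rotvec(o["orientation"]).as_matrix();print("yaw_y",np.arctan2(M[1,1],M[0,1]))
im=cv2.imread("pics/w3.png")
cam=cams.get_image("side");cam["R"]=R.from_rotvec(cam["rotation"]).as_matrix()
im2=cv2.resize(cam["image"][120:230,205:330,::-1],None,fx=5,fy=5,interpolation=cv2.INTER_CUBIC)
yaw=np.arctan2(M[1,1],M[0,1]);g=o["ee_pos"]
p=np.array([g[0]+7*np.cos(yaw),g[1]+7*np.sin(yaw),yaw])
for Q,pp,dz in((BR,p,g[2]-92.6),(PA,(585.5,209.0,-.28),0)):
  for b in Q:
    q=place(b,pp)+[0,0,dz]
    cv2.polylines(im,[cv2.convexHull((wproj(d,o,q)*1.5).astype(np.float32)).astype(int)],True,(0,0,255),1)
    cv2.polylines(im2,[cv2.convexHull(((proj(cam,q)-[205,120]+.5)*5).astype(np.float32)).astype(int)],True,(0,0,255),1)
cv2.imwrite("pics/w3o.png",im);cv2.imwrite("pics/s3o.png",im2)
E
```

```text
{'t': 10.45, 'ee_pos': [540.808, 221.523, 201.513], 'orientation': [-2.51, -1.888, 0.003], 'width': 13.681, 'qpos': [0.368, 0.39, 1.737, -0.0, 1.016, 0.649]}
panel 0.97 [307.0, 193.6, 104.2, 138.8] 9677
bracket 0.59 [238.9, 238.9, 62.9, 167.0] 5540
yaw_y -0.2808369547766121
```

View pics/w3o.png

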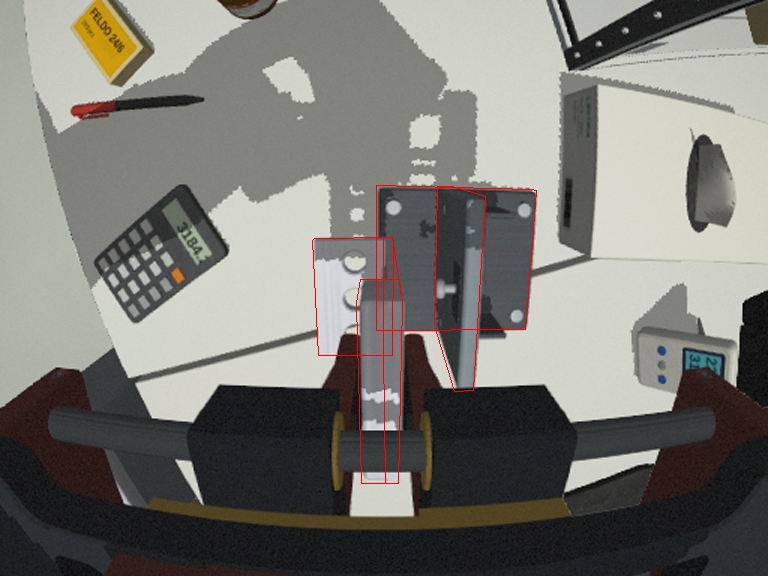

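View pics/s3o.png

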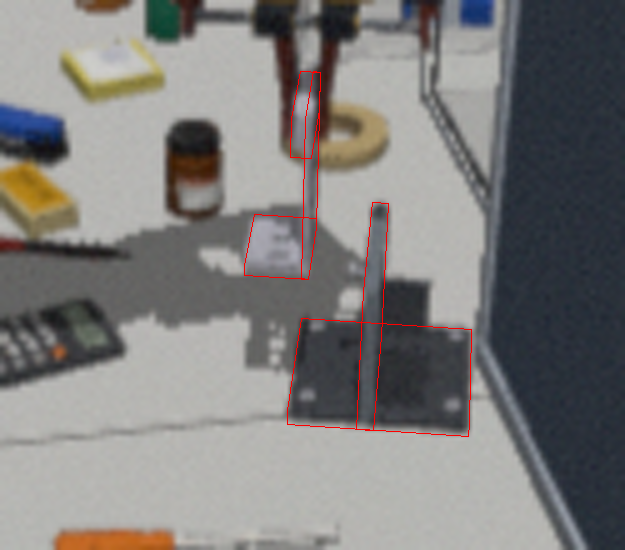

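The wrist and side overlays agree with the picture to about a pixel for both bracket and panel; stud head at (441,289) in the wrist view. Now a numeric check of the stud's y and the bracket's ledge edge.

```bash
python3 - <<'E'
from h import *
import pickle
o,d=pickle.load(open("w3.pkl","rb"))
g=cv2.cvtColor(d["image"],cv2.COLOR_RGB2GRAY).astype(int)
print("ledge col222",list(zip(range(152,168),g[152:168,222])))
print("ledge col214",g[152:168,214])
print(g[184:202,284:304])
org=np.array([585.5,209.0,0]);Rz=R.from_euler("z",-.28).as_matrix()
for uv in((441,289),(441,280),(441,298)):
    c,r=wray(d,o,((uv[0]+.5)/1.5-.5,(uv[1]+.5)/1.5-.5));p=c+r*(95-c[2])/r[2];print(uv,(Rz.T@(p-org)).round(1),p.round(1))
yaw=-.2808;e=o["ee_pos"]
q=place(np.array([[-40,35,8],[-20,35,8.]]),(e[0]+7*np.cos(yaw),e[1]+7*np.sin(yaw),yaw))+[0,0,e[2]-92.6]
print(wproj(d,o,q))
E
```

```text
ledge col222 [(152, np.int64(132)), (153, np.int64(132)), (154, np.int64(130)), (155, np.int64(131)), (156, np.int64(132)), (157, np.int64(136)), (158, np.int64(117)), (159, np.int64(98)), (160, np.int64(117)), (161, np.int64(126)), (162, np.int64(128)), (163, np.int64(125)), (164, np.int64(127)), (165, np.int64(129)), (166, np.int64(129)), (167, np.int64(125))]
ledge col214 [215 215 213 213 214 214 179 111 116 126 129 127 127 125 124 125]
[[ 88  86  85  87  86  85  68  51  53  52  50  52  50  53  51  50  52  55
   36  33]
 [ 88  86  88  86  86  83  70  58  59  59  59  55  53  51  53  50  53  52
   42  35]
 [ 83  83  83  84  85  73  59  72  83  88  85  72  55  47  49  54  49  49
   39  33]
 [ 87  88  85  86  86  69  67  90 105 107 105  95  68  52  53  53  51  52
   34  28]
 [ 90  86  86  87  87  72  69 100 123 127 123 117  83  53  49  50  52  48
   39  33]
 [ 87  87  87  89  85  74  73 112 137 138 141 130 100  74  73  71  75  74
   67  64]
 [ 88  88  87  88  87  82  82 121 147 149 149 139 125 122 119 119 120 120
  102  96]
 [ 93  92  85  88  91  80  81 126 153 159 160 147 142 143 146
[... 377 characters left out ...]
  87  90  73  77 129 162 167 169 157 106  59  57  54  57  47
   46  35]
 [ 90  85  88  87  87  84  98 135 155 161 162 137  87  52  51  52  53  45
   29  28]
 [ 91  88  90  90  92  91  88 100 131 146 146 109  57  51  48  50  52  41
   28  37]
 [ 90  88  94  87  89  90  76  64  71  75  69  59  51  49  54  53  51  42
   33  37]
 [ 89  85  88  90  90  89  73  52  51  52  52  47  47  49  51  49  55  39
   37  38]
 [ 89  91  91  89  91  92  87  69  51  49  52  53  50  50  49  54  54  43
   36  33]]
(441, 289) [-8.7  0.2 95. ] [577.2 211.6  95. ]
(441, 280) [-8.9  6.1 95. ] [578.6 217.3  95. ]
(441, 298) [-8.5 -5.7 95. ] [575.8 205.9  95. ]
[[214.46046603 160.27070654]
 [238.13323078 160.08609092]]
```

Stud y is about +0.3 and the bracket sits about +1.7 mm in the hand. I'll correct by -1.1 mm, lower to entry height and advance to about 6 mm short of the head.

Emit:
{"fn": "move_arm", "kwargs": {"steps": [[[-0.044, 0, 0.5], 0, 1], [[0, 0, 0.5], 0, 1], [[0, 0, 0.5], 0, 1], [[0, 0, 0.244], 0, 1], [[0, 0.3, 0], 0, 1], [[0, 0.3, 0], 0, 1], [[0, 0.2, 0], 0, 1], [[0, 0, 0], 0, 1], [[0, 0, 0], 0, 1], [[0, 0, 0], 0, 1]]}}

```text
t: 11.48
ee_pos: [560.4, 215.0, 159.4]
orientation: [2.513, 1.885, 0.001]
ft_force: [0.5, 0.5, -2.4]
width: 13.9
grasp_force: 30.0
```

```bash
cat > st.py <<'E'
from workcell import ctrl
from h import *
o=ctrl.get_obs();M=R.from_rotvec(o["orientation"]).as_matrix()
Rz=R.from_euler("z",-.28).as_matrix()
p=Rz.T@(o["ee_pos"]-[585.5,209,0])
print("t",round(o["t"],2),"tcp_panel",p.round(2),"yaw",np.arctan2(M[1,1],M[0,1]).round(4),"F_panel",(Rz.T@o["ft_force"]).round(1),"width",o["width"].round(1),"grip",o["grasp_force"])
E
python3 st.py;python3 w.py w4; python3 - <<'E'
import cv2
im=cv2.imread("pics/w4.png");cv2.imwrite("pics/w4c.png",cv2.resize(im[180:480,280:580],(600,600),interpolation=cv2.INTER_CUBIC))
E
```

```text
{'t': 11.483, 'ee_pos': [560.37, 215.049, 159.404], 'orientation': [2.513, 1.885, 0.001], 'width': 13.938, 'qpos': [0.347, 0.465, 1.732, 0.0, 0.945, 0.63]}
panel 0.77 [292.4, 194.1, 120.1, 133.5] 10345
bracket 0.65 [240.2, 238.6, 57.9, 165.9] 5341Traceback (most recent call last):
  File "st.py", line 6, in <module>
    print("t",round(o["t"],2),"tcp_panel",p.round(2),"yaw",np.arctan2(M[1,1],M[0,1]).round(4),"F_panel",(Rz.T@o["ft_force"]).round(1),"width",o["width"].round(1),"grip",o["grasp_force"])
                                                                                                                                              ^^^^^^^^^^^^^^^^
AttributeError: 'float' object has no attribute 'round'
```

View pics/w4c.png

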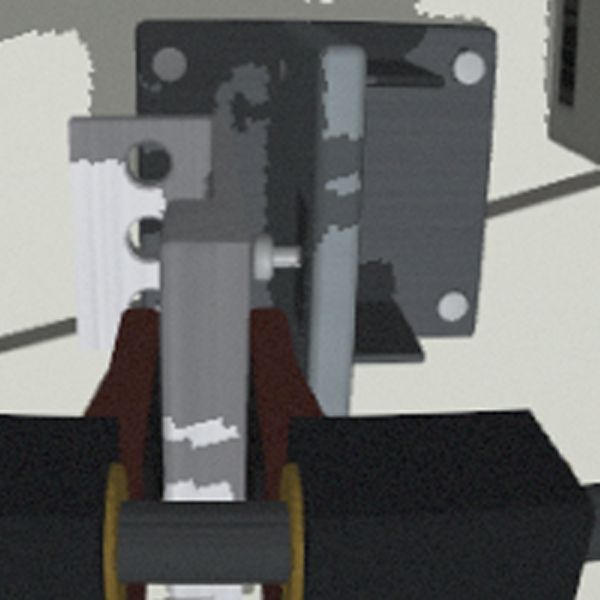

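```bash
sed -i 's/o\["width"\].round(1)/round(o["width"],1)/' st.py; python3 st.py; python3 - <<'E'
from h import *
import pickle
o,d=pickle.load(open("w4.pkl","rb"))
org=np.array([585.5,209.0,0]);Rz=R.from_euler("z",-.28).as_matrix()
g=cv2.cvtColor(d["image"],cv2.COLOR_RGB2GRAY).astype(int)
def at(u,v,z):
    c,r=wray(d,o,(u,v));p=c+r*(z-c[2])/r[2];return (Rz.T@(p-org)).round(1)
f=lambda u,v:((280+u/2+.5)/1.5-.5,(180+v/2+.5)/1.5-.5)
zb=o["ee_pos"][2]-92.6
for n,u,v,z in(("stud",264,258,95),("neck",288,258,95),("hole1",149,162,zb+8),("hole2",149,239,zb+8),("ledge+y",90,117,zb+8),("hole1b",149,162,zb+4)): print(n,at(*f(u,v),z))
# rows of head, of ledge edge
print("head",g[195:216,275:279].mean(1).round().tolist()); print("ledge",g[150:168,205:225:5].T.tolist())
print(f(264,258),f(90,117),zb)
E
```

```text
t 11.63 tcp_panel [-26.17  -1.16 159.26] yaw -0.2831 F_panel [ 0.5 -0.2 -0.9] width 13.8 grip 29.995813071727753
stud [-9.   0.3 95. ]
neck [-2.6  0.2 95. ]
hole1 [-40.4  22.3  74.8]
hole2 [-40.9  -0.5  74.8]
ledge+y [-56.8  35.3  74.8]
hole1b [-40.7  21.4  70.8]
head [51.0, 51.0, 54.0, 66.0, 79.0, 90.0, 97.0, 118.0, 134.0, 145.0, 158.0, 171.0, 168.0, 164.0, 132.0, 123.0, 120.0, 104.0, 76.0, 59.0, 56.0]
ledge [[213, 212, 212, 211, 213, 214, 213, 212, 213, 213, 212, 213, 212, 212, 212, 212, 213, 214], [212, 212, 214, 212, 213, 212, 213, 213, 193, 145, 123, 131, 134, 135, 135, 132, 132, 131], [212, 212, 213, 213, 210, 212, 213, 212, 176, 109, 112, 123, 123, 123, 125, 124, 122, 122], [129, 130, 131, 131, 130, 130, 133, 130, 114, 100, 113, 123, 126, 121, 122, 125, 125, 122]]
(274.5, 205.83333333333334) (216.5, 158.83333333333334) 66.8044683941562
```

Aligned in y: bracket 0.3 and stud 0.3. Lower 1.3 mm and advance slowly until the plate would be 4 mm past the head's front.

Emit:
{"fn": "move_arm", "kwargs": {"steps": [[[0, 0, 0.052], 0, 1], [[0, 0.06, 0], 0, 1], [[0, 0.06, 0], 0, 1], [[0, 0.06, 0], 0, 1], [[0, 0.04, 0], 0, 1], [[0, 0.04, 0], 0, 1], [[0, 0.04, 0], 0, 1], [[0, 0.04, 0], 0, 1], [[0, 0.04, 0], 0, 1], [[0, 0, 0], 0, 1]]}}

```text
t: 12.47
ee_pos: [569.1, 212.5, 157.6]
orientation: [-2.512, -1.885, 0.001]
ft_force: [-0.7, 1.4, -2.2]
width: 13.7
grasp_force: 30.0
```

```bash
python3 st.py
```

```text
t 12.47 tcp_panel [-16.73  -1.2  157.59] yaw -0.2834 F_panel [-1.   1.1 -2.2] width 13.7 grip 29.99554216861725
```

Emit:
{"fn": "move_arm", "kwargs": {"steps": [[[0, 0.04, 0], 0, 1], [[0, 0.04, 0], 0, 1], [[0, 0.04, 0], 0, 1], [[0, 0.04, 0], 0, 1], [[0, 0.04, 0], 0, 1], [[0, 0, 0], 0, 1]]}}

```text
t: 12.97
ee_pos: [574.2, 211.1, 157.6]
orientation: [-2.513, -1.886, 0.0]
ft_force: [-0.1, 3.2, -5.2]
width: 13.7
grasp_force: 30.0
```

```bash
python3 st.py
```

```text
t 12.97 tcp_panel [-11.44  -1.14 157.6 ] yaw -0.2832 F_panel [-0.9  3.1 -5.2] width 13.7 grip 29.994615018367767
```

The head is entering; side forces say to ease 0.5 mm to +y and down.

Emit:
{"fn": "move_arm", "kwargs": {"steps": [[[0.024, 0, 0.02], 0, 1], [[0, 0.04, 0], 0, 1], [[0, 0.04, 0], 0, 1], [[0, 0.04, 0], 0, 1], [[0, 0, 0], 0, 1]]}}

```text
t: 13.38
ee_pos: [577.8, 210.6, 157.6]
orientation: [2.512, 1.885, 0.001]
ft_force: [0.7, -0.2, -1.9]
width: 13.9
grasp_force: 30.0
```

```bash
python3 st.py
```

```text
t 13.38 tcp_panel [ -7.83  -0.59 157.64] yaw -0.2833 F_panel [ 0.7 -0.  -1.9] width 13.9 grip 29.995885491371155
```

Emit:
{"fn": "move_arm", "kwargs": {"steps": [[[0, 0.03, 0], 0, 1], [[0, 0.03, 0], 0, 1], [[0, 0, 0], 0, 1], [[0, 0, 0], 0, 1]]}}

```text
t: 13.72
ee_pos: [578.7, 210.3, 157.3]
orientation: [2.513, 1.886, 0.0]
ft_force: [0.6, 0.1, -2.4]
width: 14.1
grasp_force: 30.0
```

```bash
python3 st.py
```

```text
t 13.72 tcp_panel [ -6.92  -0.64 157.3 ] yaw -0.2833 F_panel [ 0.6  0.3 -2.4] width 14.1 grip 29.995859563350677
```

Emit:
{"fn": "move_arm", "kwargs": {"steps": [[[0, 0.03, 0], 0, 1], [[0, 0.02, 0], 0, 1], [[0, 0, 0], 0, 1], [[0, 0, 0], 0, 1]]}}

```text
t: 14.05
ee_pos: [579.2, 210.1, 157.2]
orientation: [-2.512, -1.885, 0.001]
ft_force: [-2.8, 1.3, -0.6]
width: 14.1
grasp_force: 30.0
```

```bash
python3 st.py
```

```text
t 14.05 tcp_panel [ -6.34  -0.67 157.2 ] yaw -0.2831 F_panel [-3.   0.5 -0.6] width 14.1 grip 29.993900656700134
```

Plate against the panel at 3 N. Slide down.

Emit:
{"fn": "move_arm", "kwargs": {"steps": [[[0, 0, 0.04], 0, 1], [[0, 0, 0.06], 0, 1], [[0, 0, 0.06], 0, 1], [[0, 0, 0.06], 0, 1], [[0, 0, 0.06], 0, 1], [[0, 0, 0.04], 0, 1], [[0, 0, 0], 0, 1]]}}

```text
t: 14.63
ee_pos: [579.2, 210.1, 148.8]
orientation: [-2.512, -1.885, 0.002]
ft_force: [-3.9, 1.6, -0.8]
width: 13.8
grasp_force: 30.0
```

```bash
python3 st.py
```

```text
t 14.63 tcp_panel [ -6.31  -0.7  148.82] yaw -0.2832 F_panel [-4.2  0.4 -0.8] width 13.8 grip 29.993801414966583
```

Emit:
{"fn": "move_arm", "kwargs": {"steps": [[[0, 0, 0.06], 0, 1], [[0, 0, 0.06], 0, 1], [[0, 0, 0.06], 0, 1], [[0, 0, 0.06], 0, 1], [[0, 0, 0.06], 0, 1], [[0, 0, 0], 0, 1]]}}

```text
t: 15.13
ee_pos: [579.4, 210.7, 141.5]
orientation: [-2.512, -1.885, -0.0]
ft_force: [-4.6, 4.0, -0.8]
width: 14.0
grasp_force: 30.0
```

```bash
python3 st.py
```

```text
t 15.13 tcp_panel [-6.360e+00 -6.000e-02  1.415e+02] yaw -0.2833 F_panel [-5.6  2.6 -0.8] width 14.0 grip 29.9934384226799
```

Emit:
{"fn": "move_arm", "kwargs": {"steps": [[[0, 0, 0.06], 0, 1], [[0, 0, 0.06], 0, 1], [[0, 0, 0.06], 0, 1], [[0, 0, 0.06], 0, 1], [[0, 0, 0.06], 0, 1], [[0, 0, 0.04], 0, 1], [[0, 0, 0], 0, 1]]}}

```text
t: 15.72
ee_pos: [579.1, 210.1, 132.8]
orientation: [-2.512, -1.885, 0.002]
ft_force: [-4.5, 2.1, -1.0]
width: 13.5
grasp_force: 30.0
```

```bash
python3 st.py
```

```text
t 15.72 tcp_panel [ -6.41  -0.75 132.76] yaw -0.2832 F_panel [-4.9  0.7 -1. ] width 13.5 grip 29.993666410446167
```

Emit:
{"fn": "move_arm", "kwargs": {"steps": [[[0, 0, 0.04], 0, 1], [[0, 0, 0.04], 0, 1], [[0, 0, 0.02], 0, 1], [[0, 0, 0], 0, 1]]}}

```text
t: 16.05
ee_pos: [579.1, 210.1, 130.4]
orientation: [-2.512, -1.885, 0.002]
ft_force: [-5.4, 1.1, -0.2]
width: 13.6
grasp_force: 30.0
```

```bash
python3 st.py
```

```text
t 16.05 tcp_panel [ -6.42  -0.74 130.37] yaw -0.2831 F_panel [-5.5 -0.4 -0.2] width 13.6 grip 29.99380588531494
```

Emit:
{"fn": "move_arm", "kwargs": {"steps": [[[0, 0, 0.04], 0, 1], [[0, 0, 0.02], 0, 1], [[0, 0, 0], 0, 1]]}}

```text
t: 16.3
ee_pos: [579.2, 210.1, 129.9]
orientation: [-2.512, -1.885, 0.002]
ft_force: [-8.2, 0.6, 7.8]
width: 13.5
grasp_force: 30.0
```

```bash
python3 st.py
```

```text
t 16.3 tcp_panel [ -6.37  -0.67 129.86] yaw -0.2831 F_panel [-8.1 -1.7  7.8] width 13.5 grip 29.995155930519104
```

Hard stop felt at 10 N, so the stud is home. Relax the push, open and retreat upward.

Emit:
{"fn": "move_arm", "kwargs": {"steps": [[[0, -0.03, -0.04], 0, 1], [[0, 0, 0], 0, 1], [[0, 0, 0], 0, 0.6], [[0, 0, 0], 0, 0.6], [[0, 0, 0], 0, 0.6], [[0, 0, 0], 0, 0.6], [[0, 0, 0], 0, 0.6], [[0, 0, 0], 0, 0.6], [[0, 0, -0.2], 0, 0.6], [[0, 0, -0.6], 0, 0.6], [[0, 0, -1], 0, 0.6], [[0, 0, -1], 0, 0.6], [[0, 0, -1], 0, 0.6], [[0, 0, -1], 0, 0.6], [[0, 0, 0], 0, 0.6], [[0, 0, 0], 0, 0.6]]}}

```text
t: 17.63
ee_pos: [580.0, 210.5, 252.2]
orientation: [2.512, 1.885, 0.006]
ft_force: [0.6, 0.1, -0.5]
width: 35.5
grasp_force: 0.0
```

```bash
python3 st.py; python3 w.py w5; python3 - <<'E'
from h import *
from workcell import cams
import pickle
o,d=pickle.load(open("w5.pkl","rb"))
cam=cams.get_image("side");cam["R"]=R.from_rotvec(cam["rotation"]).as_matrix()
im2=cv2.resize(cam["image"][120:220,230:330,::-1],(576,576),interpolation=cv2.INTER_CUBIC)
im=cv2.imread("pics/w5.png")[100:480,230:610]
im=cv2.resize(im,(576,576))
c=np.array([585.5,209.3]);p=(*c,-.28)
for b in BR:
    q=place(b,p)+[0,0,39.2]
    cv2.polylines(im,[cv2.convexHull(((wproj(d,o,q)*1.5-[230,100])*576/380).astype(np.float32)).astype(int)],True,(0,0,255),1)
    cv2.polylines(im2,[cv2.convexHull(((proj(cam,q)-[230,120]+.5)*5.76).astype(np.float32)).astype(int)],True,(0,0,255),1)
cv2.imwrite("pics/f.png",cv2.resize(np.hstack([im,im2]),(800,400)))
E
```

```text
t 17.63 tcp_panel [-5.7300e+00 -6.0000e-02  2.5222e+02] yaw -0.2831 F_panel [ 0.5  0.2 -0.5] width 35.5 grip 0.0
{'t': 17.633, 'ee_pos': [579.978, 210.528, 252.215], 'orientation': [2.512, 1.885, 0.006], 'width': 35.533, 'qpos': [0.329, 0.378, 1.625, -0.0, 1.134, 0.612]}
panel 0.56 [268.9, 182.4, 94.9, 120.9] 6251
bracket 0.91 [241.3, 191.3, 39.6, 91.7] 2412
```

View pics/f.png

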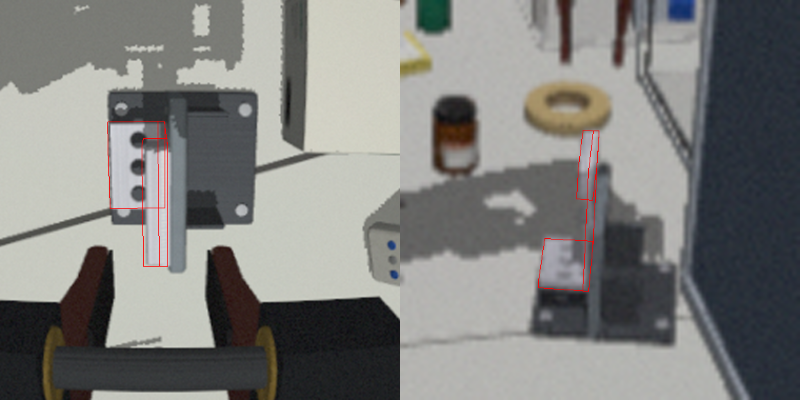

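Both views show the bracket hanging upright against the panel on the predicted outline (ledge at about columns 108–165, rows 122–208 in the left view), with the gripper clear. Handing in.

```bash
python3 -c "
from workcell import ctrl
print(ctrl.close_job())"
```

```text
the job is handed in; nothing more can be done
None
```

The bracket hangs upright on the stud, plate against the panel and pushed down past the catch to a hard stop. The gripper is released and clear, and the job was handed in at about 18 s; the hand-in call returned no verdict.

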